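# Run-in test of thumb screws in their gauge nuts

## Robot

A 6-joint arm with a two-finger parallel gripper is mounted at the origin on the work surface. World frame = base frame: x ahead of the robot, y to its left, z up, the work surface at z = 0. Lengths are in mm, angles in degrees, forces in N, time in s.
With the tool pointing down it reaches from about 350 to 850 mm from the base axis. Payload 8.1 kg.
Tool frame: the origin (TCP) lies between the finger pads; the fingertips stand 22 mm ahead of it and the grasp point (between the pads) lies 3 mm ahead of it; z points along the fingers, y is the line along which they close (so a half turn about z gives the same grasp; the last joint's range is limited). The gripper opens to 85 mm and grips with 20 to 120 N. Pads are 22 mm wide; open, the fingers measure 114 mm over their backs; the gripper's body (76 mm by 85 mm) begins 54 mm behind the grasp point. The pads swing forward as they close: fully open they stand 13 mm farther back than shut.
Start: joints at [-76.112, 7.471, 85.268, -0, 87.261, -4.893], TCP at [193.197, -568.05, 224.392] pointing down, gripper open.
Joint ranges: [-169.43, 169.43], [-51.17, 129.36], [1.28, 143.12], [-76.62, 256.62], [0, 156.53], [-152.29, 152.29]. Speed limits (degrees/s): [136.94, 136.94, 159.86, 180, 180, 180].

## Interface

Orientations are given as [roll, pitch, yaw] about the fixed x, y, z axes, in that order (R = Rz(yaw) Ry(pitch) Rx(roll)).
In Python, from bench import sense, snapshot, calibration, hand_in gives the robot as it stands.
- The arm moves only by the shell command python3 -m crank 'ROWS' [FORCE]. ROWS is JSON, a list of rows, each a list of 5 numbers: the shift along the tool's x, y, z in cm, then the turn about the tool's z in rad, then the finger opening in cm, from 0 to 8.54. A call has 1 to 20 rows; each row is the pose to reach, as a shift and turn from the pose commanded when the call began, along the tool's axes at that moment; what a row does not reach only later rows make up. A row lasts 1/10 s, in which the tool goes at most 50 mm and 8.59 degrees, less where a joint would pass 70% of its speed; a pose out of reach is approached as far as the arm can. A call with a gripper value outside its range is refused whole. The fingers move at their own pace and stop on an object; FORCE is the grip in N (left out, the last holds). Time passes only in rows, so rows that repeat a pose let the fingers close. It gives the time, the measured TCP pose, the force, the opening and the grip force at its end, in the units of the state.
- sense(): the state, without advancing time (a new reading comes with each control period).
- snapshot(name): name is "scene" or "side" or "wrist"; returns (picture, depth): 480x640x3 uint8, red, green, blue; 480x640 float32, mm along the optical axis (not along the pixel's ray), 0 where there is no reading.
- calibration(name): a dict with "fovy" (degrees; the focal length in pixels is half the picture's height over the tangent of half this angle, whatever the lens; pixels are square), "cx", "cy" (the principal point, pixels), "rvec" (rotation vector, rad) and "tvec" (3), from world to camera coordinates, as OpenCV has them; the wrist camera has in their place "tool_from_camera" (4x4, takes a point from camera to tool coordinates, whose origin is the TCP and whose axes are the flange's). Camera axes: x right, y down, z forward; pixel columns grow to the right and rows downward; lengths in mm; the calibration is good to about 2 mm. A picture is of the moment at which its call begins: read the wrist's pose just before it. calibration takes no time and is no camera call.
- hand_in(): hands the job in; it is judged then, once.
The state is a dict: "time": time; "joint_pos": joint angles; "qd": joint speeds; "joint_efforts": joint torques, N m; "tool_pos": TCP position; "tcp_rot": TCP orientation; "ft_force": force on the tool from outside, world axes, zero at the start; "wrist_torque": the same for the moment, N m; "finger_gap": finger opening in mm; "grip_force": force on a finger pad.
Only numpy, scipy, OpenCV 4.12 (cv2) and the standard library are available. Lean on these libraries where they do the work, as an engineer would, in place of code of your own. Each camera call takes 0.05 s, during which the arm holds its last target. There are 200 camera calls.

## Task

Three thumb screws stand started in gauge nuts under the shut clamp: with the clamp still shut, try every one by turning its blue head clockwise until it is fully home (in line with its red mark) or jams. Then flip the red-balled clamp handle up and over until it stays open; leave the screws that ran home in their nests, and lift out the one that jams, nut and all, and set it down upright in the red tray without dropping it. Leave the other things on the bench alone.

Things in the scene. Friction and masses are not known exactly. Their poses are not given: they have to be found in the camera images.
- fixture: Fixed aluminium test fixture: plate 125 x 310 x 8 mm with rails (top at 18 mm) forming three square nests at fixture y = -85, 0, +85 mm, x = 0, floor at z = 8 mm. Origin on the bench under the middle nest; x points across the row, away from the robot; z up. A red line on the rail in front of (-x) each nest shows the direction (fixture x) of a head that is fully home.
- clamp (a joint): Steel hold-down clamp hinged behind the row (axis along fixture y); a finger rests over each nut's rear edge (finger tops at 34 mm). 0 rad = shut, handle leaning 35 degrees from upright to fixture -x; grows as the handle swings up and over to +x; upright at 0.61. Weighted: short of about 0.5 it falls back shut, beyond about 0.85 it falls open to its stop at 1.85 and stays.
- clamp_knob (a point): Centre of the red ball (20 mm across) on the clamp handle, a 10 mm rod beside the row at fixture y = -160 mm; 100 mm from the hinge axis. Shut: fixture x = 6 mm, height 112 mm; upright: height 130 mm. Shut fingertips at 85 to 100 mm height push it from the robot's side straight to fixture +x until past upright, with under 10 N; open it lies behind the row at 63 mm height.
- clamp_hinge (a point): Point on the clamp's hinge axis at the foot of the handle (fixture 63, -160, 30.5 mm); fixed.
- tray: Red plastic reject tray, fixed, 130 x 130 mm outside, walls 4 mm thick and 25 mm high, open on top; origin centre of the underside.
- tray_in (a point): Centre of the reject tray's inner floor.
- tape: Bystander: cardboard ring (roll core), 90 mm across, 24 mm high, lying flat.
- driver: Bystander: screwdriver lying on the bench.
- plate: Bystander: grey-green cut plate 120 x 100 x 5 mm with a square window, lying flat.
- head_a (a point): Centre (half-way up) of the blue bar-shaped head of thumb screw A: 30 mm along its x, 12 mm thick along its y, 18 mm high, flat sides; turns with the screw. At the start the centre is 67 mm above the bench, 59 mm above the nut's underside, and it sinks 1.9 mm per rad. Below the head is only a shank 12 mm across (collar 18 mm).
- nut_a (a point): Centre of the square brass gauge nut, 44 x 44 x 18 mm, in which thumb screw A has been started; nut and screw stay together as one loose set of about 0.28 kg. It stands upright in a nest with 1.5 mm play on each side; z axis up along the screw. Which set stands in which nest changes.
- screw_a (a joint): Turn of thumb screw A in its nut, rad; grows clockwise seen from above (tightening). Begins at 0 to 0.15; a good screw turns lightly to its stop at 1.30 (fully home, head in line with fixture x); a binding one jams hard long before, at under half of that.
- set_a: The same loose set A (gauge nut with its screw); origin at the centre of the nut's underside.
- head_b (a point): Centre (half-way up) of the blue bar-shaped head of thumb screw B: 30 mm along its x, 12 mm thick along its y, 18 mm high, flat sides; turns with the screw. At the start the centre is 67 mm above the bench, 59 mm above the nut's underside, and it sinks 1.9 mm per rad. Below the head is only a shank 12 mm across (collar 18 mm).
- nut_b (a point): Centre of the square brass gauge nut, 44 x 44 x 18 mm, in which thumb screw B has been started; nut and screw stay together as one loose set of about 0.28 kg. It stands upright in a nest with 1.5 mm play on each side; z axis up along the screw. Which set stands in which nest changes.
- screw_b (a joint): Turn of thumb screw B in its nut, rad; grows clockwise seen from above (tightening). Begins at 0 to 0.15; a good screw turns lightly to its stop at 1.30 (fully home, head in line with fixture x); a binding one jams hard long before, at under half of that.
- set_b: The same loose set B (gauge nut with its screw); origin at the centre of the nut's underside.
- head_c (a point): Centre (half-way up) of the blue bar-shaped head of thumb screw C: 30 mm along its x, 12 mm thick along its y, 18 mm high, flat sides; turns with the screw. At the start the centre is 67 mm above the bench, 59 mm above the nut's underside, and it sinks 1.9 mm per rad. Below the head is only a shank 12 mm across (collar 18 mm).
- nut_c (a point): Centre of the square brass gauge nut, 44 x 44 x 18 mm, in which thumb screw C has been started; nut and screw stay together as one loose set of about 0.28 kg. It stands upright in a nest with 1.5 mm play on each side; z axis up along the screw. Which set stands in which nest changes.
- screw_c (a joint): Turn of thumb screw C in its nut, rad; grows clockwise seen from above (tightening). Begins at 0 to 0.15; a good screw turns lightly to its stop at 1.30 (fully home, head in line with fixture x); a binding one jams hard long before, at under half of that.
- set_c: The same loose set C (gauge nut with its screw); origin at the centre of the nut's underside.
Not all that is in view belongs to the job. What is shaped like the set_c but brown or orange is not meant.

How it is judged:
By the outcome, as a careful person would: the job done as asked, in the order asked, and still so for the second after the job is handed in, with the robot touching nothing.
It also fails if it takes over 72 s, if anything falls off the work surface, if the arm or the gripper's body presses on something with over 40 N, if the wrist force passes 120 N, or if a joint passes its speed limit or range.

## Working session

There is one attempt and no reset: what is moved stays moved. The work goes in short steps, Python scripts to look and compute and a shell command to move; the robot and the scene stay as the last step left them, time stands still between calls to the robot, and variables do not carry over. Pictures are saved under pics/ and viewed, at most 10 in all, crops included, and the job is handed in when it is done.

```bash
ls; mkdir -p pics
cat > h.py <<'E'
import numpy as np, cv2
from bench import sense, snapshot, calibration, hand_in
from scipy.spatial.transform import Rotation as R
def cam(name):
    c=calibration(name); f=240/np.tan(np.radians(c["fovy"])/2)
    if name=="wrist":
        s=sense(); M=np.array(c["tool_from_camera"]); T=np.eye(4)
        T[:3,:3]=R.from_euler('xyz',s["tcp_rot"],degrees=True).as_matrix(); T[:3,3]=s["tool_pos"]
        W=T@M
    else:
        E=np.eye(4);E[:3,:3]=R.from_rotvec(np.ravel(c["rvec"])).as_matrix();E[:3,3]=np.ravel(c["tvec"]); W=np.linalg.inv(E)
    return f,c["cx"],c["cy"],W
def cloud(name):
    f,cx,cy,W=cam(name); p,d=snapshot(name)
    v,u=np.mgrid[:480,:640]
    P=np.stack([(u-cx)/f*d,(v-cy)/f*d,d],-1)@W[:3,:3].T+W[:3,3]
    P[d==0]=np.nan
    return p,d,P
def save(n,p): cv2.imwrite(f"pics/{n}.png",p[:,:,::-1])
E
python3 - <<'E'
from h import *
s=sense(); print({k:np.round(v,2).tolist() for k,v in s.items()})
for n in("scene","side"):
    p,d,P=cloud(n); save(n+"0",p); np.savez(f"{n}0.npz",p=p,d=d,P=P)
    print(n,cam(n)[3].round(2).tolist())
p,d,P=cloud("wrist");save("wrist0",p)
E
```

```text
pics
{'time': 0.0, 'joint_pos': [-76.11, 7.52, 85.33, 0.0, 87.26, -4.89], 'qd': [0.01, 0.06, 0.09, 0.01, -0.02, 0.02], 'joint_efforts': [0.0, -56.94, -50.06, 0.0, 0.01, -0.0], 'tool_pos': [193.07, -567.49, 223.32], 'tcp_rot': [-179.89, -0.01, 18.78], 'ft_force': [-0.04, -0.38, 0.16], 'wrist_torque': [-0.0, -0.07, -0.06], 'grip_force': 0.0, 'finger_gap': 85.41}
scene [[-0.5, 0.44, -0.74, 1211.35], [0.86, 0.26, -0.43, 395.91], [-0.0, -0.86, -0.51, 545.11], [0.0, 0.0, 0.0, 1.0]]
side [[-0.96, -0.17, 0.23, 338.92], [-0.29, 0.58, -0.76, 842.11], [-0.01, -0.8, -0.6, 743.84], [0.0, 0.0, 0.0, 1.0]]
```

View pics/scene0.png

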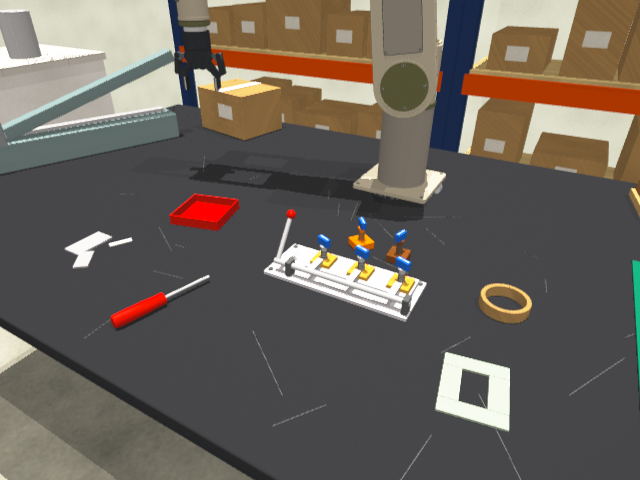

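View pics/side0.png

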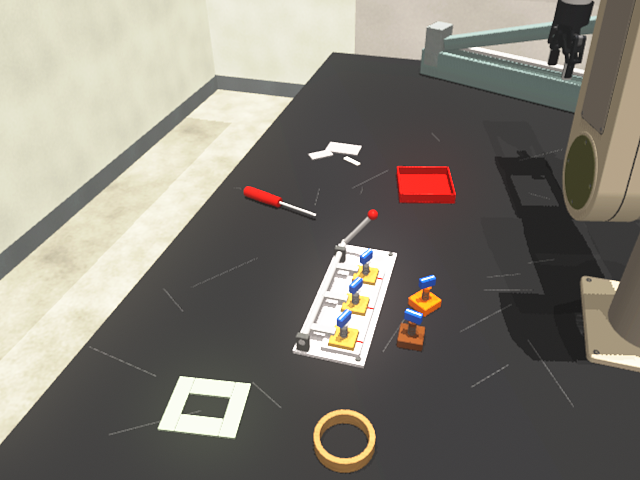

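The scene view shows the fixture with three heads at (324,242), (362,254) and (403,265), the red ball at (291,214) and the tray at (205,211). Two orange and brown decoys stand on the robot side, and the tape, plate and driver are well clear.

Run:
```python
from h import *
for n in("scene","side"):
    z=np.load(n+"0.npz");p=z["p"].astype(int);P=z["P"]
    r,g,b=p[...,0],p[...,1],p[...,2]
    m=((b>120)&(b>r*1.8)&(b>g*1.3)).astype(np.uint8)
    k,l,st,c=cv2.connectedComponentsWithStats(m)
    for i in range(1,k):
        if st[i,4]<15: continue
        Q=P[(l==i)];Q=Q[~np.isnan(Q[:,0])]
        if not len(Q) or Q[:,2].max()<40: continue
        zm=np.percentile(Q[:,2],97); T=Q[Q[:,2]>zm-4][:,:2]
        w,V=np.linalg.eigh(np.cov(T.T))
        print(n,"head",c[i].round(),len(Q),"top",zm.round(1),T.mean(0).round(1),"all",Q.mean(0).round(1),"ang",np.degrees(np.arctan2(V[1,1],V[0,1])).round(1),(np.sqrt(w*12)).round(1))
    m=((r>120)&(r>g*3)&(r>b*3)).astype(np.uint8)
    k,l,st,c=cv2.connectedComponentsWithStats(m)
    for i in range(1,k):
        if st[i,4]<20: continue
        Q=P[l==i];Q=Q[~np.isnan(Q[:,0])]
        if len(Q): print(n,"red",c[i].round(),len(Q),Q.mean(0).round(1),Q.min(0).round(),Q.max(0).round(), cv2.minAreaRect(Q[:,:2].astype(np.float32)))
    # fixture bright
    m=(np.abs(P[...,2]-18)<4)&(r>150)&(abs(r-b)<25)
    m=cv2.morphologyEx(m.astype(np.uint8),cv2.MORPH_CLOSE,np.ones((3,3)))
    k,l,st,c=cv2.connectedComponentsWithStats(m)
    i=1+np.argmax(st[1:,4]); Q=P[(l==i)];Q=Q[np.abs(Q[:,2]-14)<12]
    print(n,"fix",c[i],cv2.minAreaRect(Q[:,:2].astype(np.float32)))
```

```text
scene head [362. 223.] 72 top 68.4 [396.5  52.6] all [384.5  48.5  55.1] ang -135.4 [13.6 30.8]
scene head [400. 236.] 102 top 67.8 [405.  146.6] all [391.8 141.6  54. ] ang 161.1 [11.3 32.2]
scene head [324. 241.] 116 top 75.8 [517.6  23. ] all [504.3  15.7  61. ] ang 79.0 [ 9.3 32.5]
scene head [362. 253.] 115 top 75.6 [516.6 107.4] all [517.  107.   68.7] ang 79.1 [10.2 31.7]
scene head [403. 264.] 134 top 75.4 [514.9 191.3] all [510.  190.3  65.6] ang 75.9 [ 9.  33.8]
scene red [299.  66.] 2472 [-974.3 -965.3  104.4] [-1005. -1573.    58.] [-949. -524.  146.] ((-977.1005859375, -1048.369384765625), (1048.9993896484375, 55.56385803222656), 89.96366882324219)
scene red [439.  81.] 51 [-974.7 -183.   101.4] [-987. -190.   61.] [-962. -176.  144.] ((-973.8159790039062, -182.55226135253906), (26.31043243408203, 11.451226234436035), 19.020299911499023)
scene red [554.  93.] 3847 [-975.5  295.5  103.5] [-1001.   -75.    57.] [-956.  620.  146.] ((-977.0748901367188, 272.4180908203125), (43.15992736816406, 694.859375), 0.5799632668495178)
scene red [205. 211.] 1766 [ 453.6 -364.    10. ]
[... 1227 characters left out ...]
e red [425. 184.] 2024 [ 452.6 -360.7   11.1] [ 376. -441.   -3.] [ 531. -276.   30.] ((453.80657958984375, -357.88189697265625), (130.08616638183594, 142.7465057373047), 14.351640701293945)
side red [262. 196.] 374 [ 812.2 -189.5   19.4] [ 765. -213.   -1.] [ 870. -172.   29.] ((818.474853515625, -193.6834259033203), (24.091228485107422, 109.54212951660156), 77.1319580078125)
side red [372. 214.] 77 [517.1 -48.9 117.2] [508. -60. 106.] [527. -41. 124.] ((517.154052734375, -50.29979705810547), (16.970962524414062, 14.336668014526367), 28.587860107421875)
side fix [360.30806608 316.66472303] ((508.8158874511719, 105.67694854736328), (67.29818725585938, 230.00515747070312), 0.1702808141708374)
```

```bash
python3 -m crank '[[52,-53.7,-8,-0.97,4],[52,-53.7,-8,-0.97,4],[52,-53.7,-8,-0.97,4],[52,-53.7,-8,-0.97,4],[52,-53.7,-8,-0.97,4],[52,-53.7,-8,-0.97,4],[52,-53.7,-8,-0.97,4],[52,-53.7,-8,-0.97,4],[52,-53.7,-8,-0.97,4],[52,-53.7,-8,-0.97,4],[52,-53.7,-8,-0.97,4],[52,-53.7,-8,-0.97,4],[52,-53.7,-8,-0.97,4],[52,-53.7,-8,-0.97,4],[52,-53.7,-8,-0.97,4],[52,-53.7,-8,-0.97,4],[52,-53.7,-8,-0.97,4],[52,-53.7,-8,-0.97,4],[52,-53.7,-8,-0.97,4]]' 30
cat > m.py <<'E'
from h import *
import sys
def heads(tag=None):
    p,d,P=cloud("wrist"); 
    if tag: save(tag,p)
    q=p.astype(int); r,g,b=q[...,0],q[...,1],q[...,2]
    m=((b>90)&(b>r*1.8)&(b>g*1.3)).astype(np.uint8)
    k,l,st,c=cv2.connectedComponentsWithStats(m)
    for i in range(1,k):
        if st[i,4]<150: continue
        Q=P[(l==i)];Q=Q[~np.isnan(Q[:,0])]
        if not len(Q) or Q[:,2].max()<40: continue
        zm=np.percentile(Q[:,2],90); T=Q[abs(Q[:,2]-zm)<3][:,:2]
        (x,y),(w,h),a=cv2.minAreaRect(T.astype(np.float32))
        V=np.linalg.eigh(np.cov(T.T))[1][:,1]
        print("head px",c[i].round(),len(T),"top",zm.round(1),"c",T.mean(0).round(1),"rect",round(x,1),round(y,1),round(w,1),round(h,1),"ang",(np.degrees(np.arctan2(V[1],V[0]))%180).round(1))
    m=((r>110)&(r>g*3)&(r>b*3)).astype(np.uint8)
    k,l,st,c=cv2.connectedComponentsWithStats(m)
    for i in range(1,k):
        if st[i,4]<20: continue
        Q=P[l==i];Q=Q[~np.isnan(Q[:,0])]
        if len(Q): print("red",c[i].round(),len(Q),Q.mean(0).round(1),Q.min(0).round(),Q.max(0).round())
    return p,d,P
if __name__=="__main__": print(np.round(calibration("wrist")["tool_from_camera"],2).tolist(),calibration("wrist")["fovy"]); heads(sys.argv[1])
E
python3 m.py w1
```

```text
time: 2.05
tool_pos: [512.3, 106.4, 304.3]
tcp_rot: [-180.0, 0.0, 74.3]
ft_force: [-0.9, -0.5, -0.5]
finger_gap: 39.9
grip_force: 0.0
[[-0.0, -0.95, -0.3, 76.43], [1.0, -0.0, -0.0, 0.3], [0.0, -0.3, 0.95, -149.73], [0.0, 0.0, 0.0, 1.0]] 58.768373778915574
head px [189. 185.] 319 top 68.7 c [402.6 145.8] rect 402.1 145.5 11.7 30.0 ang 167.1
head px [214. 279.] 232 top 68.8 c [393.   52.3] rect 392.5 51.8 30.2 11.4 ang 40.4
red [616. 361.] 941 [ 793.7 -186.6   21.2] [ 767. -219.    0.] [ 825. -173.   27.]
red [368. 370.] 169 [516.6 -52.7 117.8] [ 504. -142.   -0.] [522. -44. 124.]
```

View pics/w1.png

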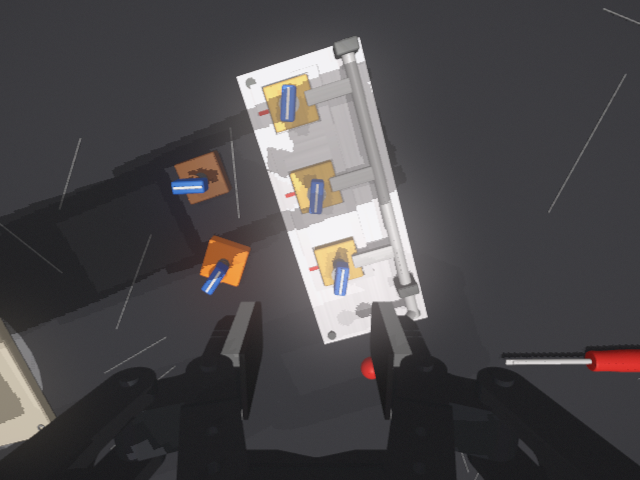

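The wrist view shows the row's heads at (288,103), (317,196) and (341,278), with the red ball at (369,369). My colour mask missed the row's heads, so I'll measure them by height and hue.

```bash
sed -i 's/m=((b>90)&(b>r\*1.8)&(b>g\*1.3))/hv=cv2.cvtColor(p,cv2.COLOR_RGB2HSV); m=((abs(hv[...,0].astype(int)-112)<14)\&(hv[...,1]>90)\&(b>60)\&(P[...,2]>50))/; s/<150: cont/<100: cont/' m.py
python3 - <<'E'
from m import *
p,d,P=heads()
# red mark lines (small), fixture edges
q=p.astype(int)
m=(P[...,2]>3)&(P[...,2]<26)&(q.min(-1)>150)&(P[...,0]>420)
Q=P[m]; print("fixture",cv2.minAreaRect(Q[:,:2].astype(np.float32)),np.percentile(Q[:,:2],[1,99],axis=0).round(1))
b=(P[...,2]>10)&(P[...,2]<34)&(q[...,0]>150)&(q[...,2]<0.65*q[...,0])&(q[...,1]>0.6*q[...,0])
k,l,st,c=cv2.connectedComponentsWithStats(b.astype(np.uint8))
for i in range(1,k):
    if st[i,4]>300: 
        Q=P[l==i]; Q=Q[abs(Q[:,2]-np.median(Q[:,2]))<3]; print("nut",np.median(Q[:,2]).round(1),cv2.minAreaRect(Q[:,:2].astype(np.float32)))
E
```

```text
head px [288. 102.] 330 top 76.9 c [511.3 190.7] rect 511.1 190.2 28.9 10.9 ang 70.2
head px [190. 185.] 321 top 68.9 c [402.5 145.8] rect 401.9 145.5 11.9 30.3 ang 167.1
head px [215. 278.] 250 top 68.7 c [393.1  52.2] rect 393.1 52.0 29.7 11.6 ang 40.0
head px [338. 281.] 103 top 76.6 c [509.9  21.4] rect 509.8 21.6 28.7 4.1 ang 68.6
red [616. 361.] 945 [ 793.7 -186.7   21.2] [ 766. -221.   -1.] [ 825. -173.   27.]
red [368. 370.] 168 [516.8 -52.7 117.8] [ 504. -141.   -1.] [522. -45. 123.]
fixture ((563.4130859375, -0.952545166015625), (231.8634033203125, 500.01971435546875), 23.37195587158203) [[ 468.4 -166.9]
 [ 707.4  228.5]]
nut 26.1 ((510.95947265625, 190.48834228515625), (43.32249450683594, 43.15813446044922), 0.6060543060302734)
nut 26.0 ((511.9971923828125, 105.71830749511719), (42.62939453125, 42.92327117919922), 0.5414634943008423)
nut 26.0 ((513.0543212890625, 20.90336036682129), (42.60252380371094, 43.01625442504883), 0.8468198180198669)
nut 18.0 ((403.4393615722656, 43.923160552978516), (42.27028274536133, 15.563847541809082), 52.691307067871094)
```

```bash
python3 -m crank '[[8.08,-2.41,6,0.06,4],[8.08,-2.41,10,0.06,4],[8.08,-2.41,14,0.06,4],[8.08,-2.41,18,0.06,4],[8.08,-2.41,21,0.06,4],[8.08,-2.41,23.4,0.06,4],[8.08,-2.41,23.4,0.06,4],[8.08,-2.41,23.4,0.06,4],[8.08,-2.41,23.4,0.06,0],[8.08,-2.41,23.4,0.06,0],[8.08,-2.41,23.4,0.06,0],[8.08,-2.41,23.4,0.06,0],[8.08,-2.41,23.4,0.06,0]]' 30; python3 -c "
from h import *
s=sense();print(s['tool_pos'],s['tcp_rot'],s['wrist_torque'],s['finger_gap'])"
```

```text
time: 3.45
tool_pos: [511.4, 192.2, 70.8]
tcp_rot: [180.0, -0.0, 70.9]
ft_force: [-0.1, 0.2, 0.3]
finger_gap: -0.1
grip_force: 0.0
[511.40687486 192.16135191  70.83026555] [ 1.79970507e+02 -2.06813917e-02  7.09229216e+01] [-0.01604304  0.01385138 -0.00806539] -0.054052183393941314
```

Run:
```python
from h import *
a,_=snapshot("wrist"); b,_=snapshot("side")
save("g1",np.hstack([cv2.resize(a,(400,300)),cv2.resize(b[230:380,270:470],(400,300))]))
```

```text
(no output)
```

View pics/g1.png

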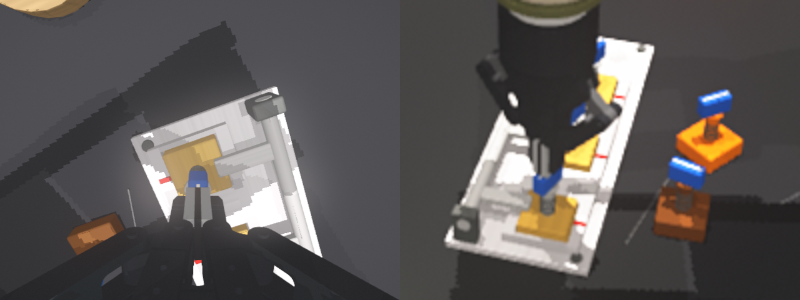

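Left half: the head shows at about (197,178), just beyond the shut fingers. Right half: the fingers stand behind the head as seen from +y. I'll measure where the fingertips really are.

Run:
```python
from m import *
print(sense()["tool_pos"])
p,d,P=heads()
for v in range(230,420,12):
    u=316; print(v,u,p[v,u],d[v,u].round(1),P[v,u].round(1), "|",p[v,300],P[v,300].round(1))
p,d,P=cloud("side")
save("g2",cv2.resize(p[250:350,300:420],(720,600),interpolation=cv2.INTER_NEAREST))
for v in range(296,330,3): print(v,[(p[v,u].tolist(),P[v,u].round(0).tolist()) for u in (336,341,346)])
```

```text
[511.20739198 192.11814028  70.50171415]
head px [318. 286.] 349 top 76.1 c [515.5 202.7] rect 515.4 202.4 4.9 11.3 ang 161.8
red [317. 418.] 53 [481.8 104.9  18.9] [479. 103.  18.] [485. 107.  20.]
230 316 [182 152  99] 201.8 [518.3 212.1  26. ] | [158 131  90] [509.8 212.   15.8]
242 316 [210 177 110] 203.4 [516.4 206.5  26.3] | [183 153  98] [509.1 208.9  25.8]
254 316 [182 152  97] 205.0 [514.4 200.9  26.4] | [185 155 101] [507.  203.2  25.7]
266 316 [115 109 104] 203.5 [512.8 196.2  29.5] | [185 154 102] [505.  197.4  25.9]
278 316 [ 89  99 143] 166.1 [515.7 204.5  66. ] | [184 154 103] [502.7 191.3  25.3]
290 316 [ 90 109 166] 157.5 [515.4 203.6  75.3] | [153 143 132] [506.1 197.5  55.6]
302 316 [88 80 78] 149.5 [515.1 202.9  83.9] | [144 141 139] [509.8 204.6  83.8]
314 316 [84 78 76] 140.7 [515.1 202.9  93.1] | [142 139 138] [510.  204.4  92.6]
326 316 [78 73 72] 133.4 [515.1 202.7 100.8] | [141 138 138] [510.3 204.3 100.9]
338 316 [73 68 68] 127.9 [514.8 202.  106.8] | [137 135 135] [510.6 204.4 108.4]
350 316 [66 62 62] 119.5 [515.2 203.  115.3] | [133 131 131] [510.8 204.1
[... 1184 characters left out ...]
 ([146, 141, 137], [510.0, 205.0, 90.0]), ([49, 46, 45], [502.0, 203.0, 90.0])]
317 [([255, 253, 249], [535.0, 144.0, 17.0]), ([147, 141, 132], [510.0, 203.0, 80.0]), ([43, 60, 108], [504.0, 195.0, 75.0])]
320 [([133, 139, 164], [533.0, 151.0, 17.0]), ([44, 84, 172], [510.0, 204.0, 75.0]), ([43, 69, 135], [504.0, 195.0, 68.0])]
323 [([132, 140, 166], [531.0, 159.0, 18.0]), ([45, 75, 151], [510.0, 205.0, 68.0]), ([81, 92, 123], [505.0, 191.0, 56.0])]
326 [([156, 117, 64], [527.0, 173.0, 25.0]), ([41, 73, 151], [510.0, 205.0, 62.0]), ([146, 140, 134], [504.0, 195.0, 54.0])]
329 [([151, 120, 74], [524.0, 184.0, 29.0]), ([102, 99, 93], [512.0, 197.0, 46.0]), ([96, 94, 92], [503.0, 195.0, 47.0])]
```

View pics/g2.png

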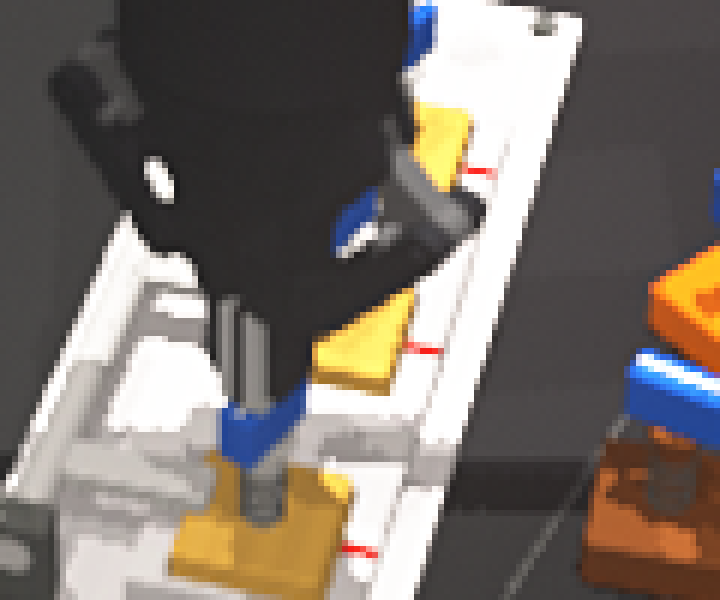

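The lower view shows the shut pads ending just above the head top, at z of about 78. So the real tips sit higher than the stated 22 mm ahead of the TCP would put them. I'll open, go 20 mm lower and close again, which is still clear of the nut.

```bash
python3 -m crank '[[0,0,0,0,4],[0,0,0,0,4],[0,0,0,0,4],[0,0,0.7,0,4],[0,0,1.4,0,4],[0,0,2,0,4],[0,0,2,0,0],[0,0,2,0,0],[0,0,2,0,0],[0,0,2,0,0]]' 30
python3 - <<'E'
from m import *
s=sense();print(s['tool_pos'],s['wrist_torque'],s['finger_gap'],s['grip_force'])
p,d,P=heads("g3")
for v in range(230,420,12):
    print(v,[(p[v,u].tolist(),P[v,u].round(1).tolist()) for u in (290,300,316)])
E
```

```text
time: 4.65
tool_pos: [511.0, 192.1, 50.3]
tcp_rot: [-180.0, 0.0, 70.9]
ft_force: [-0.3, -0.2, -3.2]
finger_gap: 14.0
grip_force: 29.2
[511.04512344 192.06912801  50.28862599] [-0.03823213  0.03687402  0.0215667 ] 13.990417596101558 29.24897611141205
head px [316. 340.] 2205 top 77.2 c [511.1 192.4] rect 510.7 191.0 30.1 11.7 ang 70.0
red [321. 444.] 103 [483.7 104.9  18.8] [479. 102.  17.] [488. 107.  20.]
230 [([154, 150, 149], [507.5, 217.7, 12.2]), ([171, 167, 167], [512.5, 217.6, 17.7]), ([207, 203, 203], [519.3, 215.4, 18.4])]
242 [([177, 174, 172], [506.6, 214.2, 19.3]), ([159, 132, 90], [510.8, 212.7, 19.0]), ([169, 141, 93], [518.4, 212.7, 26.9])]
254 [([183, 153, 98], [505.9, 211.1, 26.3]), ([185, 154, 97], [510.1, 209.8, 26.8]), ([186, 155, 97], [516.6, 207.7, 27.1])]
266 [([187, 156, 99], [503.9, 205.6, 25.6]), ([185, 154, 96], [508.3, 204.9, 27.5]), ([184, 153, 95], [514.8, 202.4, 26.8])]
278 [([183, 152, 96], [502.2, 200.8, 27.0]), ([185, 154, 95], [506.3, 199.4, 26.9]), ([179, 148, 91], [512.9, 196.9, 26.5])]
290 [([182, 151, 96], [500.3, 195.6, 27.3]), ([169, 141, 90],
[... 599 characters left out ...]
, ([65, 92, 149], [506.1, 193.4, 75.7]), ([187, 180, 174], [511.5, 192.7, 77.4])]
362 [([69, 67, 69], [506.6, 201.4, 94.4]), ([66, 92, 149], [504.8, 189.7, 76.6]), ([188, 181, 175], [509.9, 188.3, 77.2])]
374 [([71, 67, 69], [505.5, 198.1, 95.2]), ([66, 92, 150], [503.2, 185.2, 76.4]), ([188, 182, 175], [508.3, 183.4, 76.5])]
386 [([69, 65, 67], [504.0, 194.0, 94.7]), ([66, 92, 150], [501.6, 180.8, 76.5]), ([189, 182, 175], [506.9, 179.6, 77.4])]
398 [([68, 64, 65], [502.4, 189.9, 94.3]), ([204, 199, 200], [482.7, 134.5, 17.9]), ([255, 255, 255], [490.4, 132.2, 18.3])]
410 [([65, 60, 63], [501.0, 186.0, 94.5]), ([255, 255, 255], [480.5, 128.3, 18.8]), ([246, 241, 242], [488.2, 125.7, 18.8])]
```

Gripped, with a gap of 14 mm. Now I'll turn in stages and watch the torque.

```bash
echo 'from h import *
s=sense();print(s["time"],np.round(s["tool_pos"],1),np.round(s["tcp_rot"],1),np.round(s["wrist_torque"],2),np.round(s["ft_force"],1),round(s["finger_gap"],1))' > s.py
python3 -m crank '[[0,0,0.03,0.15,0],[0,0,0.06,0.3,0],[0,0,0.06,0.3,0]]' 30; python3 s.py
```

```text
time: 5.0
tool_pos: [511.2, 192.0, 49.8]
tcp_rot: [180.0, -0.0, 53.6]
ft_force: [-1.2, 0.3, -3.1]
finger_gap: 13.8
grip_force: 29.2
5.0 [511.2 192.   49.8] [180.   -0.   53.6] [0.05 0.01 0.02] [-1.2  0.3 -3.1] 13.8
```

```bash
python3 -m crank '[[0,0,0.03,0.15,0],[0,0,0.06,0.3,0],[0,0,0.06,0.3,0]]' 30; python3 s.py
```

```text
time: 5.3
tool_pos: [511.3, 191.9, 49.2]
tcp_rot: [180.0, -0.0, 36.6]
ft_force: [0.9, -0.5, -2.9]
finger_gap: 13.8
grip_force: 29.2
5.3 [511.3 191.9  49.2] [180.   -0.   36.6] [-0.08 -0.04  0.01] [ 0.9 -0.5 -2.9] 13.8
```

```bash
python3 -m crank '[[0,0,0.03,0.15,0],[0,0,0.06,0.3,0],[0,0,0.09,0.45,0],[0,0,0.11,0.58,0],[0,0,0.11,0.58,0]]' 30; python3 s.py
```

```text
time: 5.8
tool_pos: [511.6, 191.6, 48.3]
tcp_rot: [180.0, -0.0, 3.6]
ft_force: [2.2, -3.8, -2.8]
finger_gap: 14.0
grip_force: 29.3
5.8 [511.6 191.6  48.3] [180.   -0.    3.6] [-0.66 -0.38 -0.06] [ 2.2 -3.8 -2.8] 14.0
```

```bash
python3 -m crank '[[0,0,0,0.06,0],[0,0,0,0.1,0],[0,0,0,0.1,0]]' 30; python3 s.py
```

```text
time: 6.1
tool_pos: [511.6, 191.2, 49.0]
tcp_rot: [179.9, -0.0, -2.0]
ft_force: [-2.2, -6.4, 2.7]
finger_gap: 11.2
grip_force: 51.5
6.1 [511.6 191.2  49. ] [179.9  -0.   -2. ] [-1.29  0.31  0.05] [-2.2 -6.4  2.7] 11.2
```

```bash
python3 -c "
from m import *
p,d,P=heads('g4')"; python3 s.py
```

```text
head px [316. 335.] 2174 top 74.5 c [513.  191.4] rect 511.4 191.7 11.9 31.1 ang 178.2
head px [566. 329.] 2483 top 76.4 c [513.6 106.3] rect 512.3 105.1 31.6 12.6 ang 70.5
red [500. 334.] 103 [482.7 104.9  18.9] [478. 103.  17.] [487. 107.  21.]
6.15 [511.5 191.2  48.9] [179.9  -0.   -1.9] [-1.41  0.17  0.1 ] [-0.9 -8.6  4.1] 10.8
```

View pics/g4.png

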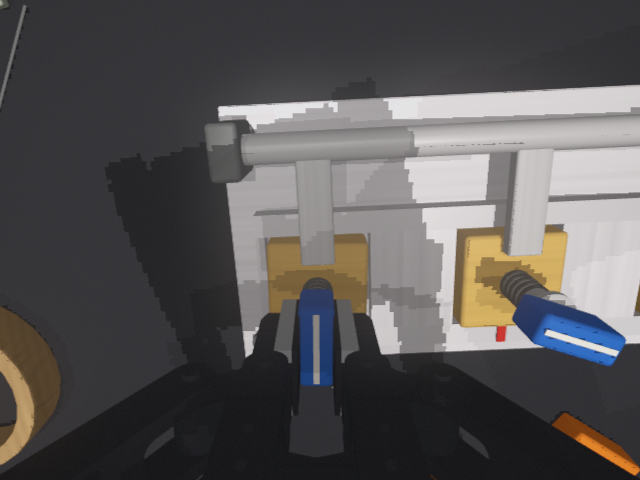

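The picture shows head A at (316,335) lying along the fixture x axis, in line with its red mark, so this screw is home. Next is the middle one.

```bash
python3 -m crank '[[0,0,0,0,4],[0,0,0,0,4],[0,0,0,0,4],[0,0,-3,0,4],[0,0,-6,-0.1,4],[0.4,4,-6,-0.25,4],[0.4,8.5,-6,-0.4,4],[0.4,8.5,-6,-0.55,4],[0.4,8.5,-6,-0.7,4],[0.4,8.5,-6,-0.85,4],[0.4,8.5,-6,-1,4],[0.4,8.5,-6,-1.15,4],[0.4,8.5,-6,-1.28,4],[0.4,8.5,-3,-1.28,4],[0.4,8.5,-0.1,-1.28,4],[0.4,8.5,-0.1,-1.28,4],[0.4,8.5,-0.1,-1.28,0],[0.4,8.5,-0.1,-1.28,0],[0.4,8.5,-0.1,-1.28,0],[0.4,8.5,-0.1,-1.28,0]]' 30; python3 s.py
```

```text
time: 8.15
tool_pos: [513.1, 107.3, 51.1]
tcp_rot: [179.8, -0.1, 70.9]
ft_force: [-0.6, 0.2, 6.5]
finger_gap: 11.4
grip_force: 43.4
8.15 [513.1 107.3  51.1] [ 1.798e+02 -1.000e-01  7.090e+01] [ 0.05  0.27 -0.01] [-0.6  0.2  6.5] 11.4
```

```bash
python3 -m crank '[[0,0,-0.1,0,0],[0,0,-0.1,0.15,0],[0,0,-0.1,0.3,0],[0,0,-0.1,0.3,0]]' 30; python3 s.py
```

```text
time: 8.55
tool_pos: [512.4, 107.0, 50.7]
tcp_rot: [179.9, -0.1, 53.6]
ft_force: [2.4, 0.8, 0.6]
finger_gap: 10.9
grip_force: 42.1
8.55 [512.4 107.   50.7] [ 1.799e+02 -1.000e-01  5.360e+01] [ 0.16 -0.25 -0.01] [2.4 0.8 0.6] 10.9
```

```bash
python3 -m crank '[[0,0,0.03,0.15,0],[0,0,0.05,0.25,0],[0,0,0.05,0.25,0]]' 30; python3 s.py
```

```text
time: 8.85
tool_pos: [513.3, 107.0, 50.8]
tcp_rot: [179.9, -0.1, 39.6]
ft_force: [4.8, -0.9, 3.7]
finger_gap: 11.4
grip_force: 59.2
8.85 [513.3 107.   50.8] [ 1.799e+02 -1.000e-01  3.960e+01] [-0.19 -0.92  1.06] [ 4.8 -0.9  3.7] 11.4
```

```bash
python3 -c "
from m import *
p,d,P=heads()"
```

```text
head px [104. 194.] 3069 top 74.4 c [512.3 190. ] rect 511.4 190.4 12.3 30.6 ang 178.8
head px [316. 339.] 2071 top 76.0 c [512.8 106.5] rect 511.6 105.5 30.7 11.3 ang 41.2
head px [473. 442.] 87 top 76.0 c [519.  33.] rect 519.2 32.6 3.1 5.5 ang 95.5
red [124. 223.] 62 [481.  190.   19.1] [477. 189.  18.] [486. 191.  21.]
```

```bash
python3 -m crank '[[0,0,0,0.05,0],[0,0,0,0.08,0],[0,0,0,0.08,0]]' 30; python3 s.py;  python3 -c "
from m import *
p,d,P=heads()"
```

```text
time: 9.2
tool_pos: [513.3, 106.9, 50.9]
tcp_rot: [179.9, -0.2, 35.2]
ft_force: [6.5, -0.9, 4.0]
finger_gap: 11.7
grip_force: 80.3
9.2 [513.3 106.9  50.9] [179.9  -0.2  35.2] [-0.22 -0.97  1.81] [ 6.5 -0.9  4. ] 11.7
head px [ 95. 210.] 2962 top 74.4 c [512.3 190. ] rect 511.3 190.4 12.3 30.2 ang 179.1
head px [316. 338.] 1985 top 76.0 c [513.1 106.6] rect 511.6 105.7 30.8 11.3 ang 37.9
head px [482. 448.] 103 top 76.7 c [514.   33.3] rect 513.5 32.6 8.1 2.4 ang 65.6
red [122. 236.] 82 [481.8 190.   19.1] [477. 189.  18.] [486. 191.  21.]
```

The torque climbs to 1.8 N m and the head lags at about 38°, so the middle screw is the jammed one. I'll relax it, release, and go to the third.

```bash
python3 -m crank '[[0,0,0,-0.1,0],[0,0,0,-0.1,4],[0,0,0,-0.1,4],[0,0,0,-0.1,4],[0,0,-3,-0.1,4],[0,0,-6,-0.1,4],[-2.4,3.5,-6,-0.25,4],[-4.84,7.04,-6,-0.4,4],[-4.84,7.04,-6,-0.53,4],[-4.84,7.04,-6,-0.63,4],[-4.84,7.04,-6,-0.63,4],[-4.84,7.04,-3,-0.63,4],[-4.84,7.04,-0.2,-0.63,4],[-4.84,7.04,-0.2,-0.63,4],[-4.84,7.04,-0.2,-0.63,4]]' 30; python3 s.py;  python3 -c "
from m import *
p,d,P=heads()"
```

```text
time: 10.75
tool_pos: [511.3, 21.9, 51.3]
tcp_rot: [-179.9, 0.0, 70.8]
ft_force: [0.8, 0.5, 0.7]
finger_gap: 40.1
grip_force: 0.0
10.75 [511.3  21.9  51.3] [-179.9    0.    70.8] [-0.    0.03 -0.02] [0.8 0.5 0.7] 40.1
head px [225.  98.] 3682 top 76.1 c [513.  105.1] rect 512.3 104.9 29.5 12.2 ang 46.8
head px [323. 336.] 2192 top 76.4 c [514.   21.9] rect 513.5 20.6 31.0 11.7 ang 67.8
head px [ 11. 337.] 347 top 66.0 c [404.1  54.7] rect 400.0 52.5 18.8 6.1 ang 51.0
```

```bash
python3 -m crank '[[0,0.2,0,0.03,2],[0,0.2,0,0.03,0],[0,0.2,0,0.03,0],[0,0.2,0,0.03,0],[0,0.2,0,0.03,0],[0,0.2,0.02,0.18,0],[0,0.2,0.05,0.33,0],[0,0.2,0.05,0.33,0]]' 30; python3 s.py
```

```text
time: 11.6
tool_pos: [515.1, 20.6, 52.2]
tcp_rot: [179.9, -0.1, 51.9]
ft_force: [0.5, -1.0, 5.3]
finger_gap: 11.2
grip_force: 35.0
11.6 [515.1  20.6  52.2] [ 1.799e+02 -1.000e-01  5.190e+01] [-0.26 -0.28 -0.  ] [ 0.5 -1.   5.3] 11.2
```

```bash
python3 -m crank '[[0,0,0.03,0.15,0],[0,0,0.06,0.3,0],[0,0,0.08,0.4,0],[0,0,0.08,0.4,0]]' 30; python3 s.py
```

```text
time: 12.0
tool_pos: [515.4, 20.3, 51.5]
tcp_rot: [179.9, -0.1, 29.1]
ft_force: [2.1, -2.7, 4.6]
finger_gap: 11.4
grip_force: 34.8
12.0 [515.4  20.3  51.5] [ 1.799e+02 -1.000e-01  2.910e+01] [-0.57 -0.4   0.01] [ 2.1 -2.7  4.6] 11.4
```

```bash
python3 -m crank '[[0,0,0.03,0.15,0],[0,0,0.06,0.3,0],[0,0,0.1,0.45,0],[0,0,0.1,0.5,0],[0,0,0.1,0.5,0],[0,0,0.1,0.5,0]]' 30; python3 s.py;  python3 -c "
from m import *
p,d,P=heads()"
```

```text
time: 12.6
tool_pos: [515.3, 20.0, 50.5]
tcp_rot: [179.9, -0.2, 0.7]
ft_force: [0.6, -3.8, 5.8]
finger_gap: 11.1
grip_force: 34.9
12.6 [515.3  20.   50.5] [179.9  -0.2   0.7] [-0.82 -0.26 -0.01] [ 0.6 -3.8  5.8] 11.1
head px [316. 334.] 2101 top 74.1 c [515.8  20.3] rect 514.3 20.5 12.0 30.3 ang 0.9
head px [ 77. 343.] 2457 top 75.8 c [513.6 103.7] rect 512.7 104.4 29.9 13.9 ang 47.2
red [140. 344.] 87 [482.4 104.6  19.1] [478. 103.  18.] [486. 106.  21.]
red [619. 426.] 2633 [522.1 -49.8 119. ] [511. -56. 115.] [530. -45. 123.]
```

```bash
python3 -m crank '[[0,0,0,0.04,0],[0,0,0,0.08,0],[0,0,0,0.08,0]]' 30; python3 s.py
```

```text
time: 12.95
tool_pos: [514.8, 20.0, 50.4]
tcp_rot: [179.9, -0.1, -3.9]
ft_force: [-0.7, -4.3, 7.5]
finger_gap: 11.0
grip_force: 35.3
12.95 [514.8  20.   50.4] [ 1.799e+02 -1.000e-01 -3.900e+00] [-0.84  0.16  0.26] [-0.7 -4.3  7.5] 11.0
```

```bash
python3 -m crank '[[0,0,0,0.05,0],[0,0,0,0.05,0],[0,0,0,0.05,0]]' 30; python3 s.py
```

```text
time: 13.25
tool_pos: [514.6, 19.8, 50.4]
tcp_rot: [179.9, -0.1, -6.7]
ft_force: [-1.8, -5.8, 8.0]
finger_gap: 11.0
grip_force: 37.9
13.25 [514.6  19.8  50.4] [ 1.799e+02 -1.000e-01 -6.700e+00] [-0.98  0.44  0.67] [-1.8 -5.8  8. ] 11.0
```

```bash
python3 -m crank '[[0,0,0,-0.06,0],[0,0,0,-0.06,4],[0,0,0,-0.06,4],[0,0,0,-0.06,4],[0,0,-3,-0.1,4],[0,0,-6,-0.1,4],[-0.7,-5,-6,-0.1,4],[-1.4,-10,-6,-0.1,4],[-2,-14,-6,-0.1,4],[-2.4,-16.95,-6,-0.1,4],[-2.4,-16.95,-6,-0.1,4],[-2.4,-16.95,-3,-0.1,4],[-2.4,-16.95,0,-0.1,4],[-2.4,-16.95,0,-0.1,4],[-2.4,-16.95,0,-0.1,4]]' 30; python3 s.py;  python3 -c "
from m import *
p,d,P=heads()"
```

```text
time: 14.75
tool_pos: [510.1, 191.4, 49.0]
tcp_rot: [180.0, 0.1, -1.3]
ft_force: [0.6, 0.3, 1.4]
finger_gap: 40.2
grip_force: 0.0
14.75 [510.1 191.4  49. ] [ 1.8e+02  1.0e-01 -1.3e+00] [ 0.02 -0.06 -0.05] [0.6 0.3 1.4] 40.2
head px [566. 326.] 2394 top 75.8 c [513.5 106.5] rect 512.7 105.5 31.4 11.9 ang 47.0
head px [319. 332.] 2272 top 74.2 c [512.6 190.6] rect 511.6 190.7 11.7 30.5 ang 178.6
red [500. 332.] 102 [482.8 104.9  18.9] [479. 103.  17.] [487. 107.  20.]
```

```bash
python3 -m crank '[[0,0,-0.1,0,0],[0,0,-0.1,0,0],[0,0,-0.1,0,0],[0,0,-0.1,0,0],[0,0,-0.1,0.05,0],[0,0,-0.1,0.08,0],[0,0,-0.1,0.08,0]]' 30; python3 s.py
```

```text
time: 15.5
tool_pos: [511.9, 191.3, 52.0]
tcp_rot: [179.9, -0.1, -5.9]
ft_force: [-2.7, -6.4, 9.0]
finger_gap: 11.0
grip_force: 38.3
15.5 [511.9 191.3  52. ] [ 1.799e+02 -1.000e-01 -5.900e+00] [-1.19  0.37  0.63] [-2.7 -6.4  9. ] 11.0
```

Both outer screws are at their stops. The torque rises against the stop at about 0.6 N m in each case. Now I'll release and go to the clamp handle.

```bash
python3 -m crank '[[0,0,0,-0.06,0],[0,0,0,-0.06,4],[0,0,0,-0.06,4],[0,0,0,-0.06,4],[0,0,-4,-0.115,4],[0,0,-8,-0.115,4],[-0.5,4,-11,-0.115,2],[-0.8,8.5,-13,-0.115,0],[-1,13,-13,-0.115,0],[-1.2,17.5,-13,-0.115,0],[-1.4,22,-13,-0.115,0],[-1.6,24.7,-13,-0.115,0],[-1.6,24.7,-13,-0.115,0],[-1.6,24.7,-9,-0.115,0],[-1.6,24.7,-5,-0.115,0],[-1.6,24.7,-3.4,-0.115,0],[-1.6,24.7,-3.4,-0.115,0]]' 30; python3 s.py
python3 - <<'E'
from h import *
a,_=snapshot("side"); save("k1",cv2.resize(a[150:380,270:470],(600,600)))
E
```

```text
time: 17.2
tool_pos: [467.0, -50.5, 80.9]
tcp_rot: [-179.9, 0.4, 0.7]
ft_force: [-0.4, 0.9, 0.8]
finger_gap: 0.2
grip_force: 0.0
17.2 [467.  -50.5  80.9] [-179.9    0.4    0.7] [ 0.   -0.    0.01] [-0.4  0.9  0.8] 0.2
```

View pics/k1.png

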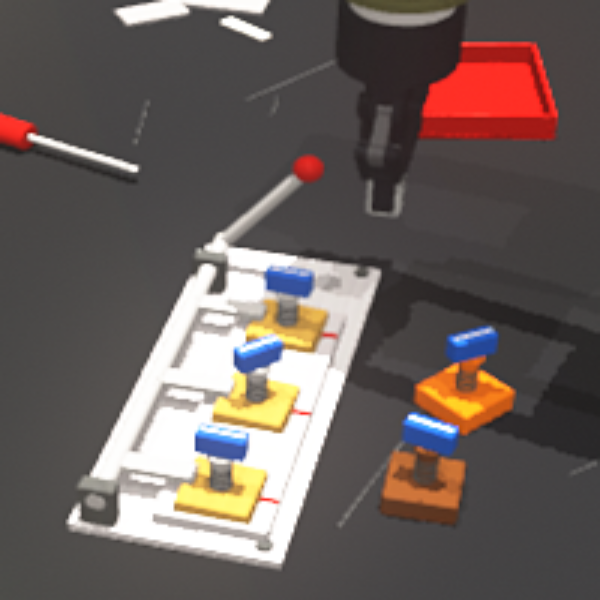

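The side view shows the shut fingers at (384,195), on the robot side of the red ball at (308,168). The outer heads are in line with their marks and the middle one is skewed. Now I'll push.

```bash
python3 -m crank '[[1.5,0.2,0,0,0],[3,0.2,0,0,0],[4,0.2,0,0,0],[5,0.2,0,0,0],[6,0.2,0,0,0],[7,0.2,0,0,0],[8,0.2,0,0,0],[9,0.2,0,0,0],[10,0.2,0,0,0],[11,0.2,0,0,0],[12,0.2,0,0,0],[12.8,0.2,0,0,0],[12.8,0.2,0,0,0],[12.8,0.2,0,0,0]]' 30; python3 s.py
python3 - <<'E'
from h import *
for n in("scene","side"):
    p,d,P=cloud(n); q=p.astype(int); r,g,b=q[...,0],q[...,1],q[...,2]
    m=(r>110)&(r>g*3)&(r>b*3)&(abs(P[...,1]+52)<40)&(P[...,0]>480)&(P[...,0]<720)
    Q=P[m]; print(n,len(Q),np.median(Q,axis=0).round(1) if len(Q) else '')
E
```

```text
time: 18.65
tool_pos: [597.7, -52.3, 84.1]
tcp_rot: [-180.0, 0.0, 0.7]
ft_force: [0.6, 0.8, -0.2]
finger_gap: 0.3
grip_force: 0.0
18.65 [597.7 -52.3  84.1] [-180.     0.     0.7] [-0.03  0.02  0.03] [ 0.6  0.8 -0.2] 0.3
scene 82 [676.7 -48.6  67.6]
side 64 [668.2 -46.1  68. ]
```

```bash
python3 -m crank '[[-2,0,-2,0,0],[-4,-2,-4.5,-0.1,2],[-6,-6,-4.5,-0.25,4],[-8.3,-10,-4.5,-0.4,4],[-8.3,-14,-4.5,-0.55,4],[-8.3,-15.8,-4.5,-0.7,4],[-8.3,-15.8,-4.5,-0.81,4],[-8.3,-15.8,-4.5,-0.81,4],[-8.3,-15.8,-4.5,-0.81,4]]' 40; python3 s.py;  python3 -c "
from m import *
p,d,P=heads()"
```

```text
time: 19.65
tool_pos: [512.5, 104.3, 129.3]
tcp_rot: [180.0, 0.0, 46.9]
ft_force: [-0.3, -0.8, 0.2]
finger_gap: 40.2
grip_force: 0.0
19.65 [512.5 104.3 129.3] [180.    0.   46.9] [ 0.07 -0.06  0.03] [-0.3 -0.8  0.2] 40.2
head px [190. 140.] 1155 top 74.4 c [511.5 190.4] rect 511.0 190.5 11.2 29.4 ang 178.5
head px [315. 258.] 939 top 75.9 c [513.2 106.1] rect 512.3 105.5 29.6 11.0 ang 46.8
head px [128. 330.] 835 top 68.7 c [403.2 145.3] rect 402.0 145.1 12.1 30.4 ang 167.0
head px [434. 346.] 162 top 74.3 c [526.   21.4] rect 525.5 20.3 11.4 6.2 ang 96.8
```

```bash
python3 -m crank '[[0.09,-0.08,3,0,4],[0.09,-0.08,6,0,4],[0.09,-0.08,7.8,0,4],[0.09,-0.08,7.8,0,4],[0.09,-0.08,7.8,0,0],[0.09,-0.08,7.8,0,0],[0.09,-0.08,7.8,0,0],[0.09,-0.08,7.8,0,0],[0.09,-0.08,7.8,0,0]]' 50; python3 s.py; python3 -m crank '[[0,0,-0.5,0,0],[0,0,-1.0,0,0],[0,0,-2,0,0],[0,0,-3.5,0,0],[0,0,-5.5,0,0],[0,0,-8,0,0],[0,0,-8,0,0],[0,0,-8,0,0]]' 50; python3 s.py;  python3 -c "
from m import *
p,d,P=heads('l1')"
```

```text
time: 20.6
tool_pos: [513.6, 106.0, 52.8]
tcp_rot: [179.9, -0.1, 47.1]
ft_force: [-1.9, 0.4, 6.5]
finger_gap: 10.4
grip_force: 51.7
20.6 [513.6 106.   52.8] [ 1.799e+02 -1.000e-01  4.710e+01] [0.12 0.48 0.02] [-1.9  0.4  6.5] 10.4
time: 21.4
tool_pos: [513.3, 105.8, 132.1]
tcp_rot: [179.9, -0.1, 47.1]
ft_force: [0.2, 0.1, -4.0]
finger_gap: 11.0
grip_force: 50.4
21.4 [513.3 105.8 132.1] [ 1.799e+02 -1.000e-01  4.710e+01] [ 0.02 -0.01  0.03] [ 0.2  0.1 -4. ] 11.0
head px [193. 142.] 1110 top 74.5 c [511.5 190.4] rect 511.0 190.6 11.3 29.2 ang 178.4
head px [316. 333.] 2013 top 155.2 c [513.7 106. ] rect 512.4 105.1 30.6 11.7 ang 47.2
head px [130. 330.] 816 top 68.7 c [403.1 145.3] rect 401.9 145.2 12.0 30.7 ang 166.8
head px [416. 354.] 518 top 73.9 c [517.6  23.2] rect 515.3 21.1 11.7 26.9 ang 168.2
```

View pics/l1.png

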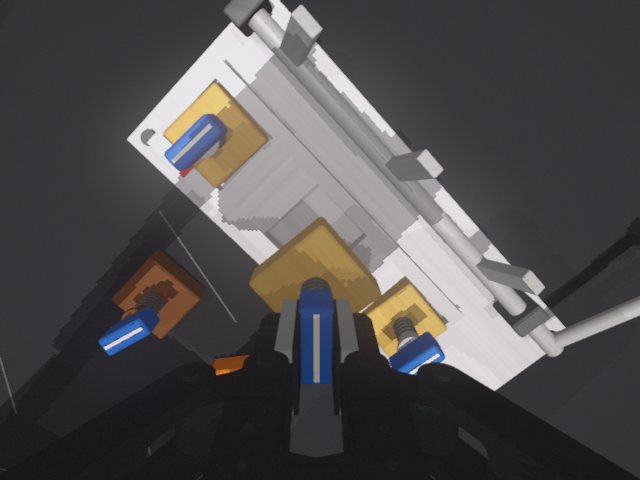

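The set hangs level at (316,333) with the outer two still in their nests. The clamp is open, with its fingers standing up. Next I'll carry it to the tray.

```bash
python3 -m crank '[[0,0,-1,0,0],[-1,0.7,-2,0,0],[-3,2.1,-2,0,0],[-5.5,3.9,-2,0,0],[-8,5.7,-2,0,0],[-11,7.9,-2,0,0],[-14,10,-2,0,0],[-17,12.2,-2,0,0],[-20,14.3,-2,0,0],[-23,16.4,-2,0,0],[-26,18.6,-2,0,0],[-29,20.7,-2,0,0],[-32,22.9,-2,0,0],[-34.5,24.7,-2,0,0],[-36.5,26.1,-2,0,0],[-37.6,26.9,-2,0,0],[-38.1,27.3,-2,0,0],[-38.1,27.3,-2,0,0],[-38.1,27.3,-2,0,0]]' 50; python3 s.py;  python3 - <<'E'
from m import *
p,d,P=heads()
for n in("wrist","scene","side"):
    if n!="wrist": p,d,P=cloud(n)
    q=p.astype(int);r,g,b=q[...,0],q[...,1],q[...,2]
    m=(r>60)&(r>g*3)&(r>b*3)&(abs(P[...,0]-453)<90)&(abs(P[...,1]+360)<90)
    Q=P[m]; h,e=np.histogram(Q[:,2],bins=np.arange(-4,32,2)); print(n,list(zip(e,h)))
    F=Q[(Q[:,2]<7)&(Q[:,2]>-3)]; print("floor",np.median(F[:,2]).round(1),"rim",cv2.minAreaRect(Q[(Q[:,2]>20)&(Q[:,2]<29)][:,:2].astype(np.float32)))
E
```

```text
time: 23.35
tool_pos: [453.9, -358.3, 151.2]
tcp_rot: [-180.0, -0.0, 47.2]
ft_force: [0.1, -0.2, -3.1]
finger_gap: 10.7
grip_force: 50.4
23.35 [ 453.9 -358.3  151.2] [-180.    -0.    47.2] [ 0.03 -0.01  0.01] [ 0.1 -0.2 -3.1] 10.7
head px [316. 334.] 2028 top 174.3 c [ 454.3 -358.2] rect 453.3 -359.0 30.9 11.4 ang 47.4
red [303. 193.] 16466 [ 459.6 -338.2    6.8] [ 378. -412.   -1.] [ 524. -281.   27.]
red [415. 177.] 31 [ 524.1 -378.3   20.6] [ 521. -388.    3.] [ 526. -367.   27.]
red [423. 176.] 24 [ 528.  -380.4   24.9] [ 526. -388.   24.] [ 530. -372.   26.]
red [416. 233.] 1137 [ 499.7 -411.4   14. ] [ 456. -423.    2.] [ 531. -397.   26.]
wrist [(np.int64(-4), np.int64(0)), (np.int64(-2), np.int64(3)), (np.int64(0), np.int64(22)), (np.int64(2), np.int64(5893)), (np.int64(4), np.int64(8343)), (np.int64(6), np.int64(204)), (np.int64(8), np.int64(176)), (np.int64(10), np.int64(162)), (np.int64(12), np.int64(177)), (np.int64(14), np.int64(173)), (np.int64(16), np.int64(193)), (np.int64(18), np.int64(182)), (np.int64(20), np.int64(204)), (np.int64(22), np.int64(433)), (np.int64(24)
[... 759 characters left out ...]
2344), (135.46226501464844, 133.00482177734375), 14.150561332702637)
side [(np.int64(-4), np.int64(2)), (np.int64(-2), np.int64(16)), (np.int64(0), np.int64(57)), (np.int64(2), np.int64(219)), (np.int64(4), np.int64(516)), (np.int64(6), np.int64(316)), (np.int64(8), np.int64(95)), (np.int64(10), np.int64(86)), (np.int64(12), np.int64(72)), (np.int64(14), np.int64(83)), (np.int64(16), np.int64(97)), (np.int64(18), np.int64(77)), (np.int64(20), np.int64(76)), (np.int64(22), np.int64(98)), (np.int64(24), np.int64(132)), (np.int64(26), np.int64(83)), (np.int64(28), np.int64(18))]
floor 4.9 rim ((453.6619567871094, -358.49847412109375), (129.59182739257812, 140.4189910888672), 14.386102676391602)
```

```bash
python3 -m crank '[[0.1,0.1,2,0,0],[0.1,0.1,4.5,0,0],[0.1,0.1,7,0,0],[0.1,0.1,8.8,0,0],[0.1,0.1,9.6,0,0],[0.1,0.1,10,0,0],[0.1,0.1,10,0,0],[0.1,0.1,10,0,0]]' 50; python3 s.py; python3 -m crank '[[0,0,0.1,0,0],[0,0,0.2,0,0],[0,0,0.2,0,0],[0,0,0.2,0,0]]' 50; python3 s.py
```

```text
time: 24.3
tool_pos: [455.9, -359.7, 52.6]
tcp_rot: [179.9, -0.0, 47.2]
ft_force: [-0.7, -0.1, -3.4]
finger_gap: 10.9
grip_force: 50.4
24.3 [ 455.9 -359.7   52.6] [179.9  -0.   47.2] [ 0.03 -0.   -0.  ] [-0.7 -0.1 -3.4] 10.9
time: 24.7
tool_pos: [455.1, -359.2, 49.4]
tcp_rot: [180.0, -0.0, 47.1]
ft_force: [0.2, 1.2, -3.0]
finger_gap: 10.7
grip_force: 50.4
24.7 [ 455.1 -359.2   49.4] [180.   -0.   47.1] [-0.05 -0.01 -0.03] [ 0.2  1.2 -3. ] 10.7
```

```bash
python3 -m crank '[[0,0,0.05,0,0],[0,0,0.1,0,0],[0,0,0.1,0,0],[0,0,0.1,0,0]]' 50; python3 s.py
```

```text
time: 25.1
tool_pos: [455.2, -359.3, 48.9]
tcp_rot: [180.0, 0.0, 47.1]
ft_force: [-3.1, 2.9, 5.8]
finger_gap: 10.7
grip_force: 51.5
25.1 [ 455.2 -359.3   48.9] [180.    0.   47.1] [ 0.37  0.55 -0.05] [-3.1  2.9  5.8] 10.7
```

The set is down on the tray floor. I'll release and retreat straight up.

```bash
python3 -m crank '[[0,0,0,0,1.8],[0,0,0,0,2.5],[0,0,0,0,4],[0,0,0,0,4],[0,0,0,0,4],[0,0,-1.5,0,4],[0,0,-4,0,4],[0,0,-8,0,4],[0,0,-12,0,4],[0,0,-16,0,4],[0,0,-16,0,4],[0,0,-16,0,4],[0,0,-16,0,4]]' 30; python3 s.py
python3 - <<'E'
from m import *
heads()
a,_=snapshot("side"); b,_=snapshot("scene")
save("end",np.hstack([cv2.resize(a[140:380,260:480],(400,436)),cv2.resize(b[170:330,150:440],(400,436))]))
E
```

```text
time: 26.4
tool_pos: [454.7, -358.8, 207.7]
tcp_rot: [-179.9, -0.0, 47.1]
ft_force: [-1.0, 0.6, -0.9]
finger_gap: 39.9
grip_force: 0.0
26.4 [ 454.7 -358.8  207.7] [-179.9   -0.    47.1] [-0.05  0.01 -0.02] [-1.   0.6 -0.9] 39.9
red [293. 211.] 6400 [ 435.8 -350.8   11.6] [ 378. -435.   -0.] [ 531. -282.   28.]
red [317. 106.] 40 [ 507.7 -302.1   24.8] [ 504. -317.   24.] [ 511. -287.   27.]
red [394. 165.] 91 [ 522.7 -377.7   10.9] [ 519. -384.    2.] [ 528. -368.   26.]
red [390. 180.] 216 [ 512.5 -386.5    4.2] [ 505. -396.    2.] [ 521. -378.    6.]
red [362. 223.] 353 [ 471.5 -398.5    4.2] [ 451. -409.    2.] [ 489. -388.    6.]
```

View pics/end.png

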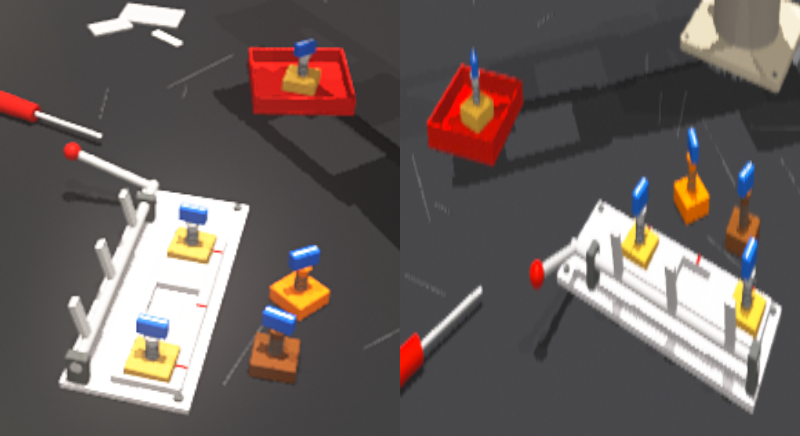

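The jammed set stands upright in the tray at (302,75), and the clamp is open. The two screws that ran home are in their nests in line with their marks, and everything else on the bench is untouched.

```bash
python3 -c "
from bench import hand_in
print(hand_in())"
```

```text
the job is handed in; nothing more can be done
None
```

I handed the job in at about 26 s of the 72 s allowed: all three screws were tried with the clamp shut, the two outer ones ran home and stay in their nests, the clamp stays open, and the jammed middle set stands upright in the red tray.

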